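# Heft the counter tins for the dealer

## Robot

A 7-joint arm with a two-finger parallel gripper is mounted at the origin on the work surface. World frame = base frame: x ahead of the robot, y to its left, z up, the work surface at z = 0. Lengths are in m, angles in rad, forces in N, time in s.
With the tool pointing down it reaches from about 0.4 to 0.875 m from the base axis. Payload 19.3 kg.
Tool frame: the origin (TCP) lies at the very end of the fingers, on their centre line; the grasp point (between the pads) lies 19 mm behind it; z points along the fingers, y is the direction in which the jaws open and shut (so a half turn about z gives the same grasp; the last joint's range is limited). The gripper opens to 85 mm and grips with 20 to 120 N. Pads are 22 mm wide; open, the fingers measure 114 mm over their backs; the gripper's body (76 mm by 85 mm) begins 54 mm behind the grasp point. The pads swing forward as they close: fully open they stand 13 mm farther back than shut.
Start: joints at [1.246, 0.521, -0.036, 1.599, 0.021, 1.021, -0.113], TCP at [0.158, -0.605, 0.231] pointing down, gripper open.
Joint ranges: [-2.91, 2.91], [-0.3, 2.13], [-1.5, 1.42], [0.17, 2.43], [-1.26, 4.41], [0.16, 1.93], [-2.52, 2.52]. Speed limits (rad/s): [1.89, 1.89, 2.39, 2.39, 3.01, 3.01, 3.01].

## Interface

Orientations are given as [roll, pitch, yaw] about the fixed x, y, z axes, in that order (R = Rz(yaw) Ry(pitch) Rx(roll)).
In Python, from workcell import bot, grab_frame, calibration, workorder gives the robot as it stands.
- The arm moves only by the tool move_arm, never from a script. Its arguments are lists of equal length, an entry for each row: "jaw": the closure in counts, from 0 (fully open) to 255 (shut); "dp": the shift along the tool's x, y, z in units of 800 mm (1.0 is 800 mm), a list of three; "rotation": the turn, a rotation vector about the tool's x, y, z in units of pi rad (1.0 is pi rad), a list of three. In form: {"jaw": [jaw, ...], "dp": [[dx, dy, dz], ...], "rotation": [[rx, ry, rz], ...]}. A call has 1 to 10 rows; each row shifts and turns the commanded pose from where the row before left it, along the tool's axes as they then stand; what a row does not reach is not made up. A row lasts 1/8 s, in which the tool goes at most 62.5 mm and 10.7 degrees, less where a joint would pass 70% of its speed; a pose out of reach is approached as far as the arm can. A call with a number of a shift or a turn outside -1 to 1 is refused whole. A call with a gripper value outside its range is refused whole. The fingers move at their own pace and stop on an object; "squeeze" is the grip in N (left out, the last holds). Time passes only in rows, so rows that do not move let the fingers close. It gives the time, the measured TCP pose, the force and the opening at its end, in the units of the state.
- bot.observe(): the state, without advancing time (a new reading comes with each control period).
- grab_frame(name): name is "scene" or "side" or "wrist"; returns the picture (480x640x3 uint8, blue, green, red); there is no depth.
- calibration(name): a dict with "camera_matrix" (3x3 intrinsics, pixels), "dist" ([k1, k2, p1, p2, k3] as OpenCV has them; the pictures are not rectified), "T" (4x4, takes a point from camera to world coordinates). Camera axes: x right, y down, z forward; pixel columns grow to the right and rows downward; lengths in m; the calibration is good to about 2 mm. A picture is of the moment at which its call begins: read the wrist's pose just before it. calibration takes no time and is no camera call; for the wrist camera it gives the pose at the moment of the call.
- workorder.job_done(): hands the job in, once; it reports no verdict.
The state is a dict: "clock": time; "qpos": joint angles; "qd": joint speeds; "joint_efforts": joint torques, N m; "position": TCP position; "tool_rot": TCP orientation; "force": force on the tool from outside, world axes, zero at the start; "moment": the same for the moment, N m; "grip_width": finger opening in m.
Only numpy, scipy, OpenCV 4.12 (cv2) and the standard library are available. Lean on these libraries where they do the work, as an engineer would, in place of code of your own. Each camera call takes 0.05 s, during which the arm holds its last target. There are 200 camera calls.

## Task

One of the three identical closed tins holds the heavy brass counters: going from the robot's left to its right, lift each tin a few centimetres clear of the shelf to feel its weight, and set it back upright where it stood, without dropping it, before lifting the next. Then take the heaviest and hold it up, upright and still, above the middle of the white coaster that has the glass die on it (the dealer's seat, not the one with the brass pawn), with its bottom at least 10 cm above the shelf, and finish while holding it there (if the last tin lifted is the heaviest, it need not be set down first). Do not disturb the die, the pawn, the bell, the cribbage box or the tile rack.

Things in the scene. Friction and masses are not known exactly. Their poses are not given: they have to be found in the camera images.
- tin_1_center (a point): Centre (half-way up, 35 mm above its underside) of the left (largest y) of three identical closed round tins standing in a row across the shelf: green with a cream paper band and a bare metal lid, 54 mm in diameter, 70 mm tall, z up its axis. The lids stay shut. The tins differ only in weight, by what is loose inside: in every scene one is about 0.45 to 0.52 kg, one 0.28 to 0.32 kg and one 0.17 to 0.19 kg, in any order.
- tin_2_center (a point): Centre (half-way up, 35 mm above its underside) of the middle of three identical closed round tins standing in a row across the shelf: green with a cream paper band and a bare metal lid, 54 mm in diameter, 70 mm tall, z up its axis. The lids stay shut. The tins differ only in weight, by what is loose inside: in every scene one is about 0.45 to 0.52 kg, one 0.28 to 0.32 kg and one 0.17 to 0.19 kg, in any order.
- tin_3_center (a point): Centre (half-way up, 35 mm above its underside) of the right (smallest y) of three identical closed round tins standing in a row across the shelf: green with a cream paper band and a bare metal lid, 54 mm in diameter, 70 mm tall, z up its axis. The lids stay shut. The tins differ only in weight, by what is loose inside: in every scene one is about 0.45 to 0.52 kg, one 0.28 to 0.32 kg and one 0.17 to 0.19 kg, in any order.
- die_center (a point): Centre of the blue glass die with white pips, a 20 mm cube, lying on the middle of one of the two coasters (either one); its top is 24 mm above the shelf.
- pawn_center (a point): Centre (17 mm above its foot) of the brass pawn, 22 mm across, 34 mm tall, standing on the middle of the other coaster.
- coaster_left: The left white silicone coaster, a disc 80 mm in diameter and 4 mm thick, fixed; origin at the centre of its underside.
- coaster_right: The right white silicone coaster, a disc 80 mm in diameter and 4 mm thick, fixed; origin at the centre of its underside.
- crib_box: Wooden cribbage box, fixed, beyond the tins: 100 mm in x, 280 mm in y, 54 mm tall with its shut hinged lid, whose small knob and four metal pegs stand on it (up to 90 mm above the shelf); origin at the centre of its underside. To be left alone.
- bell: Stainless steel counter bell on a black base, fixed: 86 mm across, 54 mm tall, with a lever reaching 106 mm from its axis, roughly towards +y, at 40 mm height; origin at the centre of its underside. To be left alone.
- rack: Red plastic slotted tile rack with white tiles, fixed: 55 mm in x, 180 mm in y, 47 mm tall; origin at the centre of its underside. To be left alone.
Things that resemble listed ones, but are neither listed nor needed, are in the scene too. Leave any orange look-alike of the part that bears tin_1_center alone. Leave any purple look-alike of the part that bears tin_3_center alone.

How it is judged:
On the way, in this order (a step that is already met when the one before it is completed fails the run):
1. the left tin is lifted by the gripper, upright, its bottom at least 25 mm above the shelf, while the other two stand on the shelf (height (world z) of tin_1_center above 0.06 m and contact force between tin_1 and the fingers above 1 N and angle between tin_1_center's own z axis and vertical below 0.35 rad and height (world z) of each of tin_2_center, tin_3_center below 0.043 m), for 0.2 s.
2. the middle tin is lifted by the gripper, upright, its bottom at least 25 mm above the shelf, while the other two stand on the shelf (height (world z) of tin_2_center above 0.06 m and contact force between tin_2 and the fingers above 1 N and angle between tin_2_center's own z axis and vertical below 0.35 rad and height (world z) of each of tin_1_center, tin_3_center below 0.043 m), for 0.2 s.
3. the right tin is lifted by the gripper, upright, its bottom at least 25 mm above the shelf, while the other two stand on the shelf (height (world z) of tin_3_center above 0.06 m and contact force between tin_3 and the fingers above 1 N and angle between tin_3_center's own z axis and vertical below 0.35 rad and height (world z) of each of tin_1_center, tin_2_center below 0.043 m), for 0.2 s.
At the end, for the whole second after the job is handed in: The heaviest tin (fill_a is shut inside it) is in the fingers, bottom at least 95 mm above the shelf, within 20 degrees of upright, under 3 cm/s, centre within 45 mm sideways of the die's; the other two stand upright on the shelf, untouched, still, within 50 mm of where they began (((distance between fill_a and tin_1_center below 0.04 m and height (world z) of tin_1_center above 0.13 m and contact force between tin_1 and the fingers above 1 N and angle between tin_1_center's own z axis and vertical below 0.35 rad and linear speed of tin_1 below 0.03 m/s and horizontal distance between tin_1_center and die_center below 0.045 m and height (world z) of tin_2_center between 0.03 and 0.04 m and angle between each of tin_2_center, tin_3_center's own z axis and vertical below 0.1 rad and distance of each of tin_2_center, tin_3_center from where it was at the start of the episode below 0.05 m and linear speed of each of tin_2, tin_3 below 0.02 m/s and contact force between each of tin_2, tin_3 and the fingers below 0.1 N and height (world z) of tin_3_center between 0.03 and 0.04 m) or (distance between fill_a and tin_2_center below 0.04 m and height (world z) of tin_2_center above 0.13 m and contact force between tin_2 and the fingers above 1 N and angle between tin_2_center's own z axis and vertical below 0.35 rad and linear speed of tin_2 below 0.03 m/s and horizontal distance between tin_2_center and die_center below 0.045 m and height (world z) of tin_1_center between 0.03 and 0.04 m and angle between each of tin_1_center, tin_3_center's own z axis and vertical below 0.1 rad and distance of each of tin_1_center, tin_3_center from where it was at the start of the episode below 0.05 m and linear speed of each of tin_1, tin_3 below 0.02 m/s and contact force between each of tin_1, tin_3 and the fingers below 0.1 N and height (world z) of tin_3_center between 0.03 and 0.04 m) or (distance between fill_a and tin_3_center below 0.04 m and height (world z) of tin_3_center above 0.13 m and contact force between tin_3 and the fingers above 1 N and angle between tin_3_center's own z axis and vertical below 0.35 rad and linear speed of tin_3 below 0.03 m/s and horizontal distance between tin_3_center and die_center below 0.045 m and height (world z) of tin_1_center between 0.03 and 0.04 m and angle between each of tin_1_center, tin_2_center's own z axis and vertical below 0.1 rad and distance of each of tin_1_center, tin_2_center from where it was at the start of the episode below 0.05 m and linear speed of each of tin_1, tin_2 below 0.02 m/s and contact force between each of tin_1, tin_2 and the fingers below 0.1 N and height (world z) of tin_2_center between 0.03 and 0.04 m))); the arm keeps its last pose, push and grip.
It fails at once if the die or the pawn is shifted by more than 10 mm (distance of any of die_center, pawn_center from where it was at the start of the episode above 0.01 m).
It fails at once if the bell, the cribbage box or the tile rack is pushed with more than 2 N (contact force between any of bell, crib_box, rack and anything else above 2 N).
It fails at once if a tin is tipped over (more than 45 degrees) (angle between any of tin_1_center, tin_2_center, tin_3_center's own z axis and vertical above 0.8 rad).
It fails at once if a tin is dropped (falls free of the fingers at more than 0.4 m/s) ((contact force between tin_1 and the fingers below 0.05 N and linear speed of tin_1 above 0.4 m/s) or (contact force between tin_2 and the fingers below 0.05 N and linear speed of tin_2 above 0.4 m/s) or (contact force between tin_3 and the fingers below 0.05 N and linear speed of tin_3 above 0.4 m/s)).
It also fails if it takes over 72 s, if anything falls off the work surface, if the arm or the gripper's body presses on something with over 40 N, if the wrist force passes 120 N, or if a joint passes its speed limit or range.

## Working session

There is one attempt and no reset: what is moved stays moved. The work goes in short steps, Python scripts to look and compute and a tool call to move; the robot and the scene stay as the last step left them, time stands still between calls to the robot, and variables do not carry over. Pictures are saved under pics/ and viewed, about 8 in all and at most 12, crops included, and the job is handed in when it is done.

Besides the shell and the picture viewer there is one more tool, called after "Request:" by a JSON object that holds its "fn" and its "kwargs", one argument or row to a line. move_arm: Moves the arm, as the interface text tells. Shifts and turns lie within -1 to 1; 1 stands for 800 mm of shift or pi rad of turn. Its arguments: {"type":"object","properties":{"jaw":{"type":"array","items":{"type":"number"}},"dp":{"type":"array","items":{"type":"array","items":{"type":"number","minimum":-1,"maximum":1}}},"rotation":{"type":"array","items":{"type":"array","items":{"type":"number","minimum":-1,"maximum":1}}},"squeeze":{"type":"number"}},"required":["jaw","dp","rotation"]}

```bash
mkdir -p pics; ls; python3 - <<'E'
from workcell import bot, grab_frame, calibration
import cv2
print(bot.observe())
for n in("scene","side"):
    cv2.imwrite(f"pics/{n}0.png",grab_frame(n)); c=calibration(n); print(n,c)
E
```

```text
pics
{'clock': 0.0, 'qpos': array([ 1.24581138,  0.52201791, -0.03633505,  1.59998709,  0.02120701,
        1.02107516, -0.11280805]), 'qd': array([-1.34993998e-03,  1.74157747e-03, -3.16340879e-04,  4.64804839e-04,
        6.54596033e-04, -9.04527645e-05, -1.29461541e-03]), 'joint_efforts': array([-9.36974538e-04, -9.27117562e+01,  1.97936855e+00, -3.69931912e+01,
        1.78455468e-02,  8.22721340e-03, -1.13671445e-04]), 'position': array([ 0.15741041, -0.60452057,  0.2307307 ]), 'tool_rot': array([-3.14049324e+00,  7.95025986e-05,  2.54776887e-01]), 'force': array([-0.22081158, -0.68362065,  0.38986566]), 'moment': array([-0.05175161,  0.00944806, -0.01754336]), 'grip_width': 0.08522045106700396}
scene {'camera_matrix': array([[506.77704598,   0.        , 315.41255037],
       [  0.        , 506.77704598, 245.16783937],
       [  0.        ,   0.        ,   1.        ]]), 'dist': array([-0.06994495,  0.        ,  0.        ,  0.        ,  0.        ]), 'T': array([[-0.20625294,  0.7866091 , -0.5819844 ,  1.1163281 ],
       [ 0.97845439,  0.16013687, -0.13031961,  0.10566462],
       [-0.00931343, -0.59632399, -0.80268983,  0.78142261],
       [ 0.        ,  0.        ,  0.        ,  1.        ]])}
side {'camera_matrix': array([[560.74319499,   0.        , 314.35683362],
       [  0.        , 560.74319499, 245.31339194],
       [  0.        ,   0.        ,   1.        ]]), 'dist': array([-0.0680998,  0.       ,  0.       ,  0.       ,  0.       ]), 'T': array([[ 0.98089677, -0.08225557,  0.17628258,  0.44278231],
       [-0.19388252, -0.48720635,  0.85149254, -0.91607333],
       [ 0.01584599, -0.86940439, -0.49384705,  0.58047928],
       [ 0.        ,  0.        ,  0.        ,  1.        ]])}
```

View pics/scene0.png

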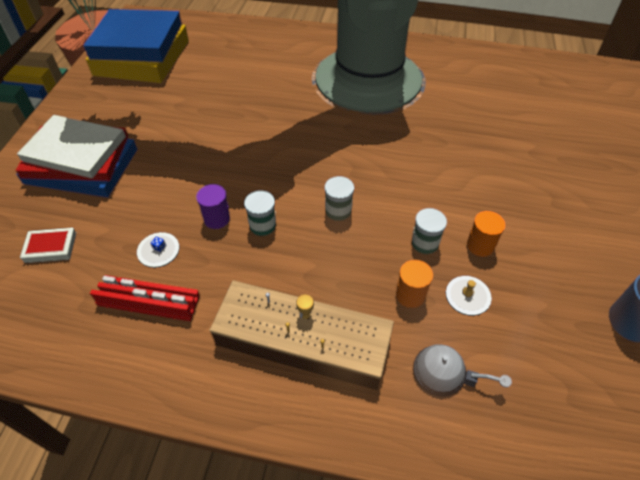

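View pics/side0.png

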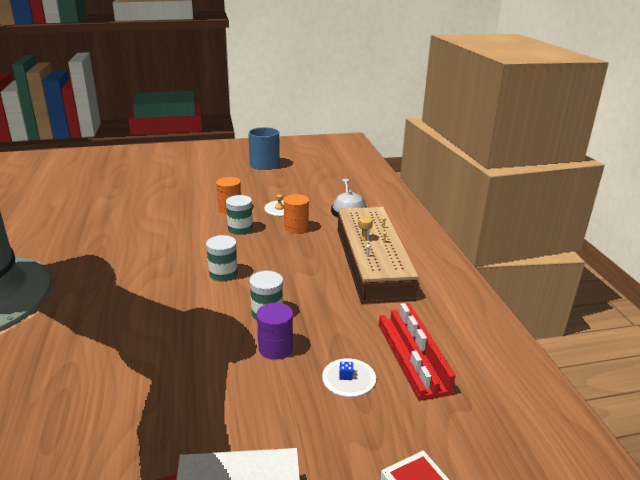

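Scene view: the tin lids are at about (430,218), (339,187) and (260,202). The orange look-alikes are at (486,234) and (414,285), and the purple one is at (214,207). The die is on a coaster at (158,244), the pawn at (469,290), and the box, rack and bell lie beyond. The side view agrees.

```bash
cat > h.py <<'E'
import cv2, numpy as np
from workcell import bot, grab_frame, calibration
def cast(c,uv,z):
    p=cv2.undistortPoints(np.array([[uv]],float),c["camera_matrix"],c["dist"])[0,0]
    d=c["T"][:3,:3]@[*p,1]; o=c["T"][:3,3]; return (o+d*(z-o[2])/d[2])
E
python3 - <<'E'
from h import *
seeds={"scene":[("t1",430,218,.07),("t2",339,187,.07),("t3",260,202,.07),("or1",487,222,.07),("or2",415,273,.07),("pu",213,195,.07)],
"side":[("t1",239,203,.07),("t2",222,244,.07),("t3",266,283,.07),("or1",229,184,.07),("or2",296,201,.07),("pu",275,314,.07)]}
flat={"scene":[("die",158,240,.024),("coaR",158,249,.004),("coaL",469,295,.004),("box_tl",237,285,.054),("box_tr",391,322,.054),("rackTL",104,278,.045),("rackTR",199,292,.045)],
"side":[("die",346,368,.02),("coaR",349,377,.004),("box_a",340,210,.054),("box_b",356,274,.054)]}
for n in seeds:
    im=cv2.imread(f"pics/{n}0.png"); c=calibration(n)
    g=cv2.cvtColor(im,cv2.COLOR_BGR2HSV)
    for k,u,v,z in seeds[n]:
        if k[0]=='t':
            m=((g[...,2]>150)&(g[...,1]<50)).astype(np.uint8)
            w=np.zeros_like(m); cv2.circle(w,(u,v),22,1,-1)
            _,lab,st,ce=cv2.connectedComponentsWithStats(m*w)
            l=lab[v,u]; pts=np.argwhere(lab==l)[:,::-1]
            x,y,ww,h=st[l][:4]
            # top ellipse: width known; centre = upper edge + half height from foreshortening
            P=cast(c,(u,v),.07)
            print(n,k,"bbox",st[l],"cent",ce[l],cast(c,ce[l],.07).round(3), end=' ')
        print(n,k,cast(c,(u,v),z).round(3))
    for k,u,v,z in flat[n]: print(n,k,cast(c,(u,v),z).round(3))
im=cv2.imread("pics/scene0.png")[140:350,180:520]
cv2.imwrite("pics/crop1.png",cv2.resize(im,None,fx=2.3,fy=2.3,interpolation=cv2.INTER_CUBIC))
E
```

```text
scene t1 bbox [416 208  31  24 581] cent [430.85197935 219.75043029] [0.502 0.184 0.07 ] scene t1 [0.498 0.182 0.07 ]
scene t2 bbox [325 176  29  22 502] cent [338.9501992  186.74103586] [0.455 0.006 0.07 ] scene t2 [0.456 0.006 0.07 ]
scene t3 bbox [245 191  30  23 532] cent [259.05451128 201.7481203 ] [ 0.522 -0.134  0.07 ] scene t3 [ 0.523 -0.132  0.07 ]
scene or1 [0.487 0.285 0.07 ]
scene or2 [0.624 0.166 0.07 ]
scene pu [ 0.523 -0.225  0.07 ]
scene die [ 0.615 -0.312  0.024]
scene coaR [ 0.622 -0.315  0.004]
scene coaL [0.606 0.271 0.004]
scene box_tl [ 0.698 -0.125  0.054]
scene box_tr [0.715 0.139 0.054]
scene rackTL [ 0.727 -0.363  0.045]
scene rackTR [ 0.719 -0.188  0.045]
side t1 bbox [226 195  26  16 259] cent [237.15830116 201.28571429] [0.499 0.178 0.07 ] side t1 [0.503 0.169 0.07 ]
side t2 bbox [206 235  30  20 397] cent [219.47607053 243.28967254] [0.453 0.001 0.07 ] side t2 [ 0.458 -0.003  0.07 ]
side t3 bbox [250 271  33  23 549] cent [264.53187614 280.81238616] [ 0.521 -0.139  0.07 ] side t3 [ 0.522 -0.146  0.07 ]
side or1 [0.488 0.274 0.07 ]
side or2 [0.623 0.159 0.07 ]
side pu [ 0.525 -0.233  0.07 ]
side die [ 0.618 -0.315  0.02 ]
side coaR [ 0.623 -0.318  0.004]
side box_a [0.715 0.133 0.054]
side box_b [ 0.683 -0.12   0.054]
```

View pics/crop1.png

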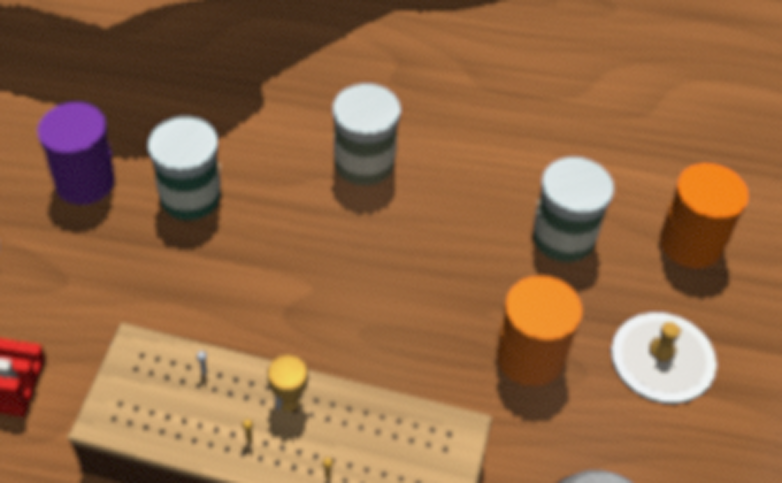

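Lid centres, averaged over both views: t1 (0.500, 0.181), t2 (0.454, 0.004), t3 (0.521, -0.136). The die is at (0.617, -0.314). I'll swing about the base so that the tool x axis lies along world y and the jaws open along world x.

Request:
{"fn": "move_arm", "kwargs": {
  "jaw": [0,0,0,0,0,0,0,0,0,0],
  "dp": [
    [0.0514,0,-0.005],
    [0.0514,0,-0.005],
    [0.0514,0,-0.005],
    [0.0514,0,-0.005],
    [0.0514,0,-0.005],
    [0.0514,0,-0.005],
    [0.0514,0,-0.005],
    [0.0514,0,-0.005],
    [0.0514,0,-0.005],
    [0.0514,0,-0.005]
  ],
  "rotation": [
    [0,0,-0.021],
    [0,0,-0.021],
    [0,0,-0.021],
    [0,0,-0.021],
    [0,0,-0.021],
    [0,0,-0.021],
    [0,0,-0.021],
    [0,0,-0.021],
    [0,0,-0.021],
    [0,0,-0.021]
  ],
  "squeeze": 40
}}

```text
clock: 1.35
position: [0.5022, -0.3921, 0.271]
tool_rot: [-3.141, 0.0, 0.917]
force: [0.4, 0.3, -0.6]
grip_width: 0.0851
```

Request:
{"fn": "move_arm", "kwargs": {
  "jaw": [0,0,0,0,0,0,0,0,0,0,0],
  "dp": [
    [0.0514,-0.016,0],
    [0.0514,-0.016,0],
    [0.0514,-0.016,0],
    [0.0514,-0.016,0],
    [0.0514,-0.016,0],
    [0.0514,-0.016,0],
    [0.0514,-0.016,0],
    [0.0514,-0.016,0],
    [0.0514,-0.016,0],
    [0.0514,-0.016,0]
  ],
  "rotation": [
    [0,0,-0.0208],
    [0,0,-0.0208],
    [0,0,-0.0208],
    [0,0,-0.0208],
    [0,0,-0.0208],
    [0,0,-0.0208],
    [0,0,-0.0208],
    [0,0,-0.0208],
    [0,0,-0.0208],
    [0,0,-0.0208]
  ]
}}

```text
$.dp: bad value
```

```bash
python3 - <<'E'
from h import *
print(bot.observe())
E
```

```text
{'clock': 1.35, 'qpos': array([ 0.73917995,  0.51509023, -0.25637402,  1.50957264,  0.13815782,
        1.13537621, -0.19799501]), 'qd': array([-0.40156517,  0.00138259, -0.17787126, -0.07119107,  0.08772361,
        0.09343295, -0.05705269]), 'joint_efforts': array([  5.23321554, -94.61291313,  -1.65932357, -38.15225244,
        -0.29229451,  -0.20425061,   0.18801265]), 'position': array([ 0.50219366, -0.39211499,  0.27104198]), 'tool_rot': array([-3.14094669e+00,  4.40804477e-05,  9.16573842e-01]), 'force': array([ 0.39620072,  0.29763676, -0.61232212]), 'moment': array([ 0.00381918, -0.00717779, -0.00704391]), 'grip_width': 0.08514580716284556}
```

The call was refused because my jaw list was one entry too long. Resending it.

Request:
{"fn": "move_arm", "kwargs": {
  "jaw": [0,0,0,0,0,0,0,0,0,0],
  "dp": [
    [0.0514,-0.016,0],
    [0.0514,-0.016,0],
    [0.0514,-0.016,0],
    [0.0514,-0.016,0],
    [0.0514,-0.016,0],
    [0.0514,-0.016,0],
    [0.0514,-0.016,0],
    [0.0514,-0.016,0],
    [0.0514,-0.016,0],
    [0,0,0]
  ],
  "rotation": [
    [0,0,-0.0231],
    [0,0,-0.0231],
    [0,0,-0.0231],
    [0,0,-0.0231],
    [0,0,-0.0231],
    [0,0,-0.0231],
    [0,0,-0.0231],
    [0,0,-0.0231],
    [0,0,-0.0231],
    [0,0,0]
  ]
}}

```text
clock: 2.6
position: [0.5253, -0.0101, 0.2714]
tool_rot: [-3.141, -0.001, 1.573]
force: [0.6, -0.6, 0.3]
grip_width: 0.0855
```

```bash
python3 - <<'E'
from h import *
print(bot.observe()["position"],bot.observe()["tool_rot"])
print(calibration("wrist")); cv2.imwrite("pics/w1.png",grab_frame("wrist"))
E
```

```text
[ 0.52530108 -0.01013378  0.271425  ] [-3.14148644e+00 -7.65507270e-04  1.57299536e+00]
{'camera_matrix': array([[342.2681778 ,   0.        , 316.04088445],
       [  0.        , 342.2681778 , 232.94036139],
       [  0.        ,   0.        ,   1.        ]]), 'dist': array([-0.03409498,  0.        ,  0.        ,  0.        ,  0.        ]), 'T': array([[ 9.99996527e-01,  2.53304807e-03, -7.27522583e-04,
         5.24628881e-01],
       [ 2.16964558e-03, -9.47968498e-01, -3.18356747e-01,
         7.26348306e-02],
       [-1.49608143e-03,  3.18354063e-01, -9.47970702e-01,
         4.14582325e-01],
       [ 0.00000000e+00,  0.00000000e+00,  0.00000000e+00,
         1.00000000e+00]])}
```

View pics/w1.png

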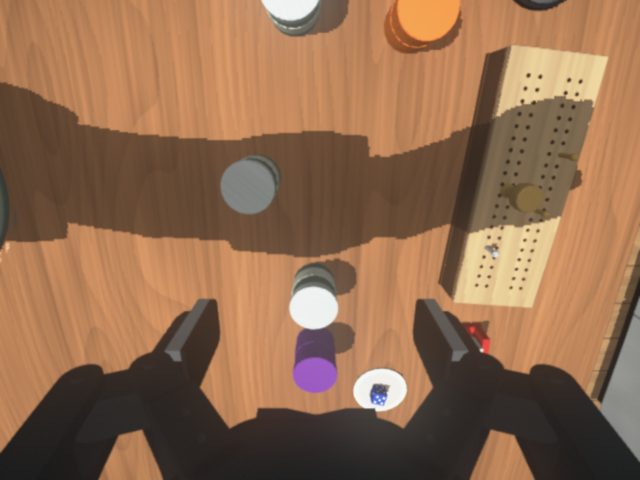

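Wrist view: t2's lid is at about (249,186), t3's at (314,306), the purple lid at (316,375), the coaster centre at (380,390) and the die at (379,394). t1's lid is cut off at the top edge, near (290,8).

```bash
python3 - <<'E'
from h import *
c=calibration("wrist")
for k,u,v,z in[("t2",249,186,.07),("t3",314,306.5,.07),("pu",316,375,.07),("coaR",380,390,.004),("die",379,391,.024)]: print(k,cast(c,(u,v),z).round(3))
E
```

```text
t2 [0.457 0.005 0.07 ]
t3 [ 0.522 -0.134  0.07 ]
pu [ 0.524 -0.232  0.07 ]
coaR [ 0.621 -0.318  0.004]
die [ 0.615 -0.301  0.024]
```

Request:
{"fn": "move_arm", "kwargs": {
  "jaw": [0,0,0,0,0,0,0,0,0,0],
  "dp": [
    [0.0482,-0.006,0],
    [0.0482,-0.006,0],
    [0.0482,-0.006,0],
    [0.0482,-0.006,0],
    [0.0482,-0.006,0],
    [0,0,0.06],
    [0,0,0.06],
    [0,0,0.06],
    [0,0,0],
    [0,0,0]
  ],
  "rotation": [
    [0,0,0],
    [0,0,0],
    [0,0,0],
    [0,0,0],
    [0,0,0],
    [0,0,0],
    [0,0,0],
    [0,0,0],
    [0,0,0],
    [0,0,0]
  ]
}}

```text
clock: 3.9
position: [0.5034, 0.1797, 0.1288]
tool_rot: [3.14, -0.0, 1.567]
force: [0.6, 1.3, -0.1]
grip_width: 0.0854
```

```bash
python3 - <<'E'
from h import *
o=bot.observe();print(o["position"],o["tool_rot"],o["qpos"])
cv2.imwrite("pics/w2.png",grab_frame("wrist"))
E
```

```text
[0.50344658 0.1796757  0.12877289] [ 3.14039409e+00 -4.36468973e-04  1.56664193e+00] [-0.07815564  0.55989137 -0.5111456   1.91137958  0.38430854  0.76637081
 -0.80911294]
```

View pics/w2.png

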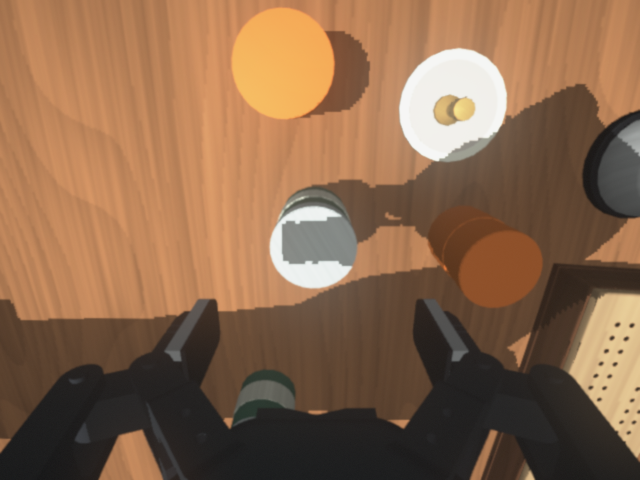

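t1's lid centre is at (313,246), which casts to about (0.501, 0.185), and the jaws clear both orange tins. Descending and gripping.

Request:
{"fn": "move_arm", "kwargs": {
  "jaw": [0,0,0,0,0,0,0,255,255,255],
  "dp": [
    [0.006,-0.003,0],
    [0,0,0.0334],
    [0,0,0.0334],
    [0,0,0.0334],
    [0,0,0.0334],
    [0,0,0],
    [0,0,0],
    [0,0,0],
    [0,0,0],
    [0,0,0]
  ],
  "rotation": [
    [0,0,0],
    [0,0,0],
    [0,0,0],
    [0,0,0],
    [0,0,0],
    [0,0,0],
    [0,0,0],
    [0,0,0],
    [0,0,0],
    [0,0,0]
  ],
  "squeeze": 40
}}

```text
clock: 5.2
position: [0.5009, 0.1847, 0.0216]
tool_rot: [3.14, -0.0, 1.568]
force: [-1.6, -2.5, 14.1]
grip_width: 0.0538
```

Request:
{"fn": "move_arm", "kwargs": {
  "jaw": [255,255,255,255,255,255],
  "dp": [
    [0,0,0],
    [0,0,0],
    [0,0,0],
    [0,0,0],
    [0,0,0],
    [0,0,0]
  ],
  "rotation": [
    [0,0,0],
    [0,0,0],
    [0,0,0],
    [0,0,0],
    [0,0,0],
    [0,0,0]
  ]
}}

```text
clock: 5.95
position: [0.5009, 0.1847, 0.0216]
tool_rot: [3.14, -0.0, 1.568]
force: [-0.7, -2.6, 14.7]
grip_width: 0.0537
```

Gripped at 53.7 mm. Lifting 50 mm, then settling to read the weight.

Request:
{"fn": "move_arm", "kwargs": {
  "jaw": [255,255,255,255,255,255,255,255,255,255],
  "dp": [
    [0,0,-0.0125],
    [0,0,-0.0125],
    [0,0,-0.0125],
    [0,0,-0.0125],
    [0,0,-0.0125],
    [0,0,0],
    [0,0,0],
    [0,0,0],
    [0,0,0],
    [0,0,0]
  ],
  "rotation": [
    [0,0,0],
    [0,0,0],
    [0,0,0],
    [0,0,0],
    [0,0,0],
    [0,0,0],
    [0,0,0],
    [0,0,0],
    [0,0,0],
    [0,0,0]
  ]
}}

```text
clock: 7.2
position: [0.5, 0.1846, 0.0703]
tool_rot: [-3.141, 0.0, 1.568]
force: [0.0, 0.8, -5.2]
grip_width: 0.0536
```

Request:
{"fn": "move_arm", "kwargs": {
  "jaw": [255,255,255,255],
  "dp": [
    [0,0,0],
    [0,0,0],
    [0,0,0],
    [0,0,0]
  ],
  "rotation": [
    [0,0,0],
    [0,0,0],
    [0,0,0],
    [0,0,0]
  ]
}}

```text
clock: 7.7
position: [0.5001, 0.1846, 0.0704]
tool_rot: [-3.142, -0.0, 1.568]
force: [-0.1, 0.4, -4.7]
grip_width: 0.0537
```

Request:
{"fn": "move_arm", "kwargs": {
  "jaw": [255,255,255,255],
  "dp": [
    [0,0,0],
    [0,0,0],
    [0,0,0],
    [0,0,0]
  ],
  "rotation": [
    [0,0,0],
    [0,0,0],
    [0,0,0],
    [0,0,0]
  ]
}}

```text
clock: 8.2
position: [0.5002, 0.1846, 0.0704]
tool_rot: [3.142, -0.0, 1.568]
force: [0.7, -0.1, -4.2]
grip_width: 0.0537
```

```bash
cat > f.py <<'E'
from h import *
F=[]
for i in range(6):
    grab_frame("wrist"); o=bot.observe(); F.append([o["force"][2],*o["joint_efforts"][[1,3]]])
F=np.array(F); print(F.round(2), F.mean(0).round(3), o["position"], o["qpos"].round(3), o["grip_width"])
E
python3 f.py
```

```text
[[ -4.48 -90.92 -24.72]
 [ -5.22 -90.92 -24.72]
 [ -4.64 -90.92 -24.72]
 [ -4.71 -90.92 -24.72]
 [ -4.59 -90.92 -24.72]
 [ -4.95 -90.92 -24.72]] [ -4.765 -90.918 -24.72 ] [0.50014777 0.18455688 0.07042951] [-0.129  0.647 -0.46   1.946  0.457  0.651 -0.882] 0.05387230081595062
```

Fz is about -4.8 N, or 0.49 kg, so t1 looks like the heavy one. Setting it back down and releasing.

Request:
{"fn": "move_arm", "kwargs": {
  "jaw": [255,255,255,255,255,255,255,255,255,255],
  "dp": [
    [0,0,0.01],
    [0,0,0.01],
    [0,0,0.01],
    [0,0,0.01],
    [0,0,0.01],
    [0,0,0.006],
    [0,0,0.004],
    [0,0,0.002],
    [0,0,0],
    [0,0,0]
  ],
  "rotation": [
    [0,0,0],
    [0,0,0],
    [0,0,0],
    [0,0,0],
    [0,0,0],
    [0,0,0],
    [0,0,0],
    [0,0,0],
    [0,0,0],
    [0,0,0]
  ]
}}

```text
clock: 9.75
position: [0.5001, 0.1846, 0.0216]
tool_rot: [3.141, 0.0, 1.568]
force: [-6.3, -2.4, 13.2]
grip_width: 0.0534
```

Request:
{"fn": "move_arm", "kwargs": {
  "jaw": [0,0,0,0,0,0,0,0],
  "dp": [
    [0,0,0],
    [0,0,0],
    [0,0,0],
    [0,0,0],
    [0,0,0],
    [0,0,0],
    [0,0,0],
    [0,0,0]
  ],
  "rotation": [
    [0,0,0],
    [0,0,0],
    [0,0,0],
    [0,0,0],
    [0,0,0],
    [0,0,0],
    [0,0,0],
    [0,0,0]
  ]
}}

```text
clock: 10.75
position: [0.5001, 0.1846, 0.0208]
tool_rot: [-3.142, -0.0, 1.568]
force: [-0.3, 0.5, -0.2]
grip_width: 0.0855
```

Request:
{"fn": "move_arm", "kwargs": {
  "jaw": [0,0,0,0,0,0,0,0,0,0],
  "dp": [
    [0,0,-0.03],
    [0,0,-0.05],
    [0,0,-0.05],
    [0,0,0],
    [-0.0446,-0.011,0],
    [-0.0446,-0.011,0],
    [-0.0446,-0.011,0],
    [-0.0446,-0.011,0],
    [-0.0446,-0.011,0],
    [0,0,0]
  ],
  "rotation": [
    [0,0,0],
    [0,0,0],
    [0,0,0],
    [0,0,0],
    [0,0,0],
    [0,0,0],
    [0,0,0],
    [0,0,0],
    [0,0,0],
    [0,0,0]
  ]
}}

```text
clock: 12.0
position: [0.4546, 0.0038, 0.1242]
tool_rot: [-3.14, 0.001, 1.564]
force: [0.4, -0.4, -0.6]
grip_width: 0.0852
```

```bash
python3 - <<'E'
from h import *
o=bot.observe();print(o["position"],o["qd"].round(3),o["qpos"].round(2)); c=calibration("wrist");im=grab_frame("wrist");cv2.imwrite("pics/w3.png",im)
# project expected lid circle of t2
a=np.linspace(0,6.28,40)
T=np.linalg.inv(c["T"])
def pr(P): return cv2.projectPoints(np.array(P,float),cv2.Rodrigues(T[:3,:3])[0],T[:3,3],c["camera_matrix"],c["dist"])[0].astype(np.int32)
for x,y in((.456,.006),(.501,.185)): cv2.polylines(im,[pr(np.c_[x+.027*np.cos(a),y+.027*np.sin(a),0*a+.07])],True,(0,0,255),1)
cv2.imwrite("pics/w3b.png",im)
E
```

```text
[0.45460346 0.00376139 0.12418373] [-0.05   0.007 -0.03  -0.026 -0.006 -0.001 -0.038] [ 0.27  0.47 -0.52  2.11  0.38  0.66 -0.51]
```

View pics/w3b.png

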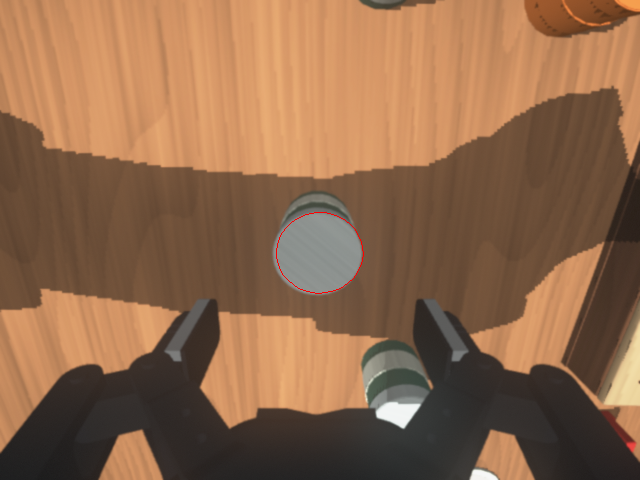

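The drawn t2 circle matches the lid to about 1 mm. Descending and gripping t2.

Request:
{"fn": "move_arm", "kwargs": {
  "jaw": [0,0,0,0,0,0,0,255,255,255],
  "dp": [
    [0.001,0.001,0],
    [0,0,0.032],
    [0,0,0.032],
    [0,0,0.032],
    [0,0,0.0315],
    [0,0,0],
    [0,0,0],
    [0,0,0],
    [0,0,0],
    [0,0,0]
  ],
  "rotation": [
    [0,0,0],
    [0,0,0],
    [0,0,0],
    [0,0,0],
    [0,0,0],
    [0,0,0],
    [0,0,0],
    [0,0,0],
    [0,0,0],
    [0,0,0]
  ]
}}

```text
clock: 13.3
position: [0.4567, 0.007, 0.0237]
tool_rot: [3.14, 0.0, 1.567]
force: [-3.6, -0.4, 16.7]
grip_width: 0.0531
```

Request:
{"fn": "move_arm", "kwargs": {
  "jaw": [255,255,255,255,255,255,255,255,255,255],
  "dp": [
    [0,0,0],
    [0,0,0],
    [0,0,0],
    [0,0,0],
    [0,0,-0.0125],
    [0,0,-0.0125],
    [0,0,-0.0125],
    [0,0,-0.0125],
    [0,0,-0.0125],
    [0,0,0]
  ],
  "rotation": [
    [0,0,0],
    [0,0,0],
    [0,0,0],
    [0,0,0],
    [0,0,0],
    [0,0,0],
    [0,0,0],
    [0,0,0],
    [0,0,0],
    [0,0,0]
  ]
}}

```text
clock: 14.55
position: [0.4568, 0.007, 0.0735]
tool_rot: [3.14, -0.0, 1.567]
force: [0.1, 0.5, -2.8]
grip_width: 0.0526
```

Request:
{"fn": "move_arm", "kwargs": {
  "jaw": [255,255,255,255,255,255,255,255],
  "dp": [
    [0,0,0],
    [0,0,0],
    [0,0,0],
    [0,0,0],
    [0,0,0],
    [0,0,0],
    [0,0,0],
    [0,0,0]
  ],
  "rotation": [
    [0,0,0],
    [0,0,0],
    [0,0,0],
    [0,0,0],
    [0,0,0],
    [0,0,0],
    [0,0,0],
    [0,0,0]
  ]
}}

```text
clock: 15.55
position: [0.4564, 0.0071, 0.0728]
tool_rot: [3.142, -0.0, 1.568]
force: [-0.0, -0.4, -4.0]
grip_width: 0.0527
```

```bash
python3 f.py
```

```text
[[ -2.8  -77.86 -20.55]
 [ -3.48 -77.86 -20.55]
 [ -2.67 -77.86 -20.55]
 [ -2.22 -77.86 -20.55]
 [ -3.24 -77.86 -20.55]
 [ -3.4  -77.87 -20.55]] [ -2.97  -77.862 -20.553] [0.45636378 0.00711754 0.07281335] [ 0.21   0.558 -0.459  2.138  0.471  0.543 -0.601] 0.0525437415485145
```

t2 reads about 3.0 N, or 0.30 kg, so it is the middle weight. Setting it down.

Request:
{"fn": "move_arm", "kwargs": {
  "jaw": [255,255,255,255,255,255,255,255,255,255],
  "dp": [
    [0,0,0.01],
    [0,0,0.01],
    [0,0,0.01],
    [0,0,0.01],
    [0,0,0.01],
    [0,0,0.006],
    [0,0,0.004],
    [0,0,0.002],
    [0,0,0],
    [0,0,0]
  ],
  "rotation": [
    [0,0,0],
    [0,0,0],
    [0,0,0],
    [0,0,0],
    [0,0,0],
    [0,0,0],
    [0,0,0],
    [0,0,0],
    [0,0,0],
    [0,0,0]
  ]
}}

```text
clock: 17.1
position: [0.4563, 0.0071, 0.0237]
tool_rot: [3.141, 0.0, 1.568]
force: [-4.6, 0.8, 10.9]
grip_width: 0.0528
```

Request:
{"fn": "move_arm", "kwargs": {
  "jaw": [0,0,0,0,0,0,0,0],
  "dp": [
    [0,0,0],
    [0,0,0],
    [0,0,0],
    [0,0,0],
    [0,0,0],
    [0,0,0],
    [0,0,0],
    [0,0,0]
  ],
  "rotation": [
    [0,0,0],
    [0,0,0],
    [0,0,0],
    [0,0,0],
    [0,0,0],
    [0,0,0],
    [0,0,0],
    [0,0,0]
  ]
}}

```text
clock: 18.1
position: [0.4563, 0.0071, 0.0232]
tool_rot: [-3.142, 0.0, 1.568]
force: [0.5, -0.1, 0.7]
grip_width: 0.0853
```

Request:
{"fn": "move_arm", "kwargs": {
  "jaw": [0,0,0,0,0,0,0,0,0,0],
  "dp": [
    [0,0,-0.03],
    [0,0,-0.05],
    [0,0,-0.045],
    [0,0,0],
    [-0.0353,0.0165,0],
    [-0.0353,0.0165,0],
    [-0.0353,0.0165,0],
    [-0.0353,0.0165,0],
    [-0.0353,0.0165,0],
    [0,0,0]
  ],
  "rotation": [
    [0,0,0],
    [0,0,0],
    [0,0,0],
    [0,0,0],
    [0,0,0],
    [0,0,0],
    [0,0,0],
    [0,0,0],
    [0,0,0],
    [0,0,0]
  ]
}}

```text
clock: 19.35
position: [0.5219, -0.1363, 0.122]
tool_rot: [-3.14, 0.0, 1.565]
force: [-0.4, 0.8, 0.2]
grip_width: 0.0851
```

```bash
python3 - <<'E'
from h import *
o=bot.observe();print(o["position"],o["qd"].round(3),o["qpos"].round(2)); c=calibration("wrist");im=grab_frame("wrist")
a=np.linspace(0,6.28,40)
T=np.linalg.inv(c["T"])
def pr(P): return cv2.projectPoints(np.array(P,float),cv2.Rodrigues(T[:3,:3])[0],T[:3,3],c["camera_matrix"],c["dist"])[0].astype(np.int32)
for x,y in((.522,-.134),(.456,.006)): cv2.polylines(im,[pr(np.c_[x+.027*np.cos(a),y+.027*np.sin(a),0*a+.07])],True,(0,0,255),1)
cv2.imwrite("pics/w4b.png",im)
E
```

```text
[ 0.52185815 -0.13631565  0.12203054] [-0.03  -0.019 -0.03   0.039 -0.009 -0.009 -0.028] [ 0.52  0.58 -0.51  1.9   0.39  0.76 -0.22]
```

View pics/w4b.png

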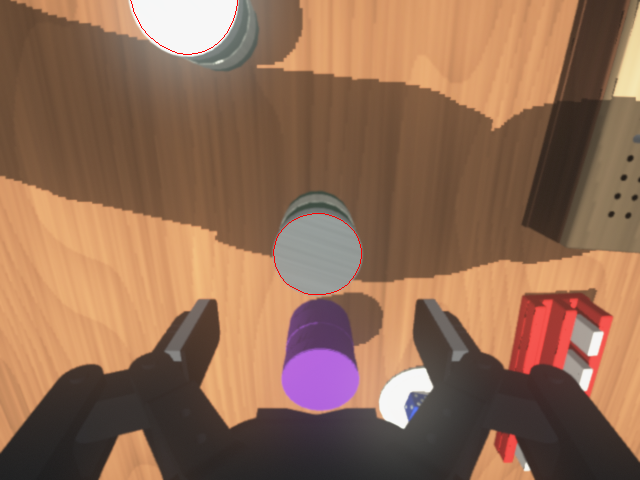

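The t3 circle matches, and t2 stands upright in place. Descending on t3.

Request:
{"fn": "move_arm", "kwargs": {
  "jaw": [0,0,0,0,0,0,0,255,255,255],
  "dp": [
    [0.001,0,0],
    [0,0,0.031],
    [0,0,0.031],
    [0,0,0.031],
    [0,0,0.031],
    [0,0,0],
    [0,0,0],
    [0,0,0],
    [0,0,0],
    [0,0,0]
  ],
  "rotation": [
    [0,0,0],
    [0,0,0],
    [0,0,0],
    [0,0,0],
    [0,0,0],
    [0,0,0],
    [0,0,0],
    [0,0,0],
    [0,0,0],
    [0,0,0]
  ]
}}

```text
clock: 20.65
position: [0.5223, -0.1337, 0.025]
tool_rot: [3.14, 0.001, 1.567]
force: [-2.7, 0.9, 13.0]
grip_width: 0.0539
```

Request:
{"fn": "move_arm", "kwargs": {
  "jaw": [255,255,255,255,255,255,255,255,255,255],
  "dp": [
    [0,0,0],
    [0,0,0],
    [0,0,0],
    [0,0,0],
    [0,0,-0.0125],
    [0,0,-0.0125],
    [0,0,-0.0125],
    [0,0,-0.0125],
    [0,0,-0.0125],
    [0,0,0]
  ],
  "rotation": [
    [0,0,0],
    [0,0,0],
    [0,0,0],
    [0,0,0],
    [0,0,0],
    [0,0,0],
    [0,0,0],
    [0,0,0],
    [0,0,0],
    [0,0,0]
  ]
}}

```text
clock: 21.9
position: [0.5223, -0.1337, 0.0748]
tool_rot: [3.14, 0.0, 1.567]
force: [0.4, -0.2, -1.9]
grip_width: 0.0541
```

Request:
{"fn": "move_arm", "kwargs": {
  "jaw": [255,255,255,255,255,255,255,255],
  "dp": [
    [0,0,0],
    [0,0,0],
    [0,0,0],
    [0,0,0],
    [0,0,0],
    [0,0,0],
    [0,0,0],
    [0,0,0]
  ],
  "rotation": [
    [0,0,0],
    [0,0,0],
    [0,0,0],
    [0,0,0],
    [0,0,0],
    [0,0,0],
    [0,0,0],
    [0,0,0]
  ]
}}

```text
clock: 22.9
position: [0.5219, -0.1335, 0.074]
tool_rot: [3.142, -0.0, 1.568]
force: [0.6, -0.2, -1.8]
grip_width: 0.0542
```

```bash
python3 f.py
```

```text
[[ -2.11 -89.94 -24.57]
 [ -1.7  -89.94 -24.57]
 [ -1.88 -89.94 -24.57]
 [ -2.08 -89.94 -24.57]
 [ -1.86 -89.94 -24.57]
 [ -1.3  -89.94 -24.57]] [ -1.823 -89.938 -24.574] [ 0.52193351 -0.1335073   0.07402437] [ 0.479  0.649 -0.466  1.93   0.454  0.668 -0.272] 0.05383842919477687
```

t3 reads about 1.8 N, or 0.18 kg, so it is the light one and t1 is the heaviest. Setting t3 down.

Request:
{"fn": "move_arm", "kwargs": {
  "jaw": [255,255,255,255,255,255,255,255,255,255],
  "dp": [
    [0,0,0.01],
    [0,0,0.01],
    [0,0,0.01],
    [0,0,0.01],
    [0,0,0.01],
    [0,0,0.006],
    [0,0,0.004],
    [0,0,0.002],
    [0,0,0],
    [0,0,0]
  ],
  "rotation": [
    [0,0,0],
    [0,0,0],
    [0,0,0],
    [0,0,0],
    [0,0,0],
    [0,0,0],
    [0,0,0],
    [0,0,0],
    [0,0,0],
    [0,0,0]
  ]
}}

```text
clock: 24.45
position: [0.5219, -0.1335, 0.025]
tool_rot: [3.141, 0.0, 1.568]
force: [-4.8, 1.4, 11.4]
grip_width: 0.0541
```

Request:
{"fn": "move_arm", "kwargs": {
  "jaw": [0,0,0,0,0,0,0,0],
  "dp": [
    [0,0,0],
    [0,0,0],
    [0,0,0],
    [0,0,0],
    [0,0,0],
    [0,0,0],
    [0,0,0],
    [0,0,0]
  ],
  "rotation": [
    [0,0,0],
    [0,0,0],
    [0,0,0],
    [0,0,0],
    [0,0,0],
    [0,0,0],
    [0,0,0],
    [0,0,0]
  ]
}}

```text
clock: 25.45
position: [0.5219, -0.1335, 0.0244]
tool_rot: [-3.142, -0.0, 1.568]
force: [0.5, -0.2, 0.7]
grip_width: 0.085
```

Request:
{"fn": "move_arm", "kwargs": {
  "jaw": [0,0,0,0,0,0,0,0,0,0],
  "dp": [
    [0,0,-0.03],
    [0,0,-0.06],
    [0,0,-0.05],
    [0,0,0],
    [0.0497,-0.0034,0],
    [0.0497,-0.0034,0],
    [0.0497,-0.0034,0],
    [0.0497,-0.0034,0],
    [0.0497,-0.0034,0],
    [0.0497,-0.0034,0]
  ],
  "rotation": [
    [0,0,0],
    [0,0,0],
    [0,0,0],
    [0,0,0],
    [0,0,0],
    [0,0,0],
    [0,0,0],
    [0,0,0],
    [0,0,0],
    [0,0,0]
  ]
}}

```text
clock: 26.7
position: [0.5058, 0.1062, 0.1357]
tool_rot: [-3.141, 0.0, 1.568]
force: [0.2, -0.6, 0.3]
grip_width: 0.0854
```

Request:
{"fn": "move_arm", "kwargs": {
  "jaw": [0,0,0,0,0],
  "dp": [
    [0.0497,-0.0034,0],
    [0.0497,-0.0034,0],
    [0,0,0],
    [0,0,0],
    [0,0,0]
  ],
  "rotation": [
    [0,0,0],
    [0,0,0],
    [0,0,0],
    [0,0,0],
    [0,0,0]
  ]
}}

```text
clock: 27.32
position: [0.5013, 0.1834, 0.1361]
tool_rot: [-3.141, 0.001, 1.566]
force: [0.1, 0.2, -0.2]
grip_width: 0.0854
```

```bash
python3 - <<'E'
from h import *
o=bot.observe();print(o["position"],o["tool_rot"],o["qpos"].round(2)); c=calibration("wrist");im=grab_frame("wrist")
a=np.linspace(0,6.28,40)
T=np.linalg.inv(c["T"])
def pr(P): return cv2.projectPoints(np.array(P,float),cv2.Rodrigues(T[:3,:3])[0],T[:3,3],c["camera_matrix"],c["dist"])[0].astype(np.int32)
for x,y in((.500,.1845),(.456,.006)): cv2.polylines(im,[pr(np.c_[x+.027*np.cos(a),y+.027*np.sin(a),0*a+.07])],True,(0,0,255),1)
cv2.imwrite("pics/w5b.png",im)
E
```

```text
[0.50126411 0.18344364 0.13611691] [-3.14119874e+00  6.21647266e-04  1.56623921e+00] [-0.06  0.55 -0.55  1.91  0.4   0.79 -0.83]
```

View pics/w5b.png

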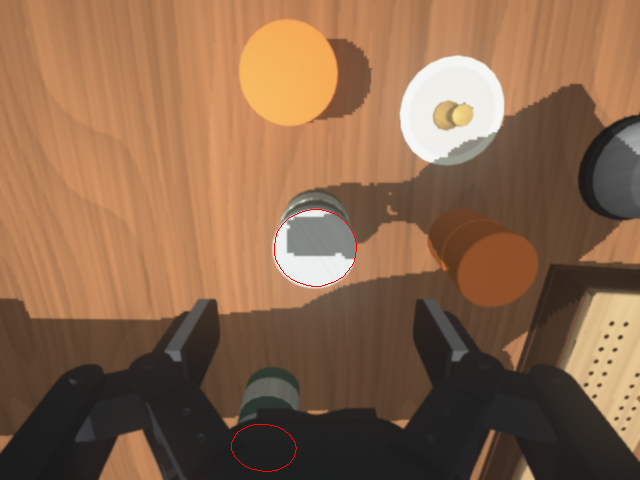

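t1 stands exactly where it was set down. Descending, gripping, then lifting about 130 mm.

Request:
{"fn": "move_arm", "kwargs": {
  "jaw": [0,0,0,0,0,0,0,255,255,255],
  "dp": [
    [0,-0.001,0.0284],
    [0,0,0.0284],
    [0,0,0.0284],
    [0,0,0.0284],
    [0,0,0.0284],
    [0,0,0],
    [0,0,0],
    [0,0,0],
    [0,0,0],
    [0,0,0]
  ],
  "rotation": [
    [0,0,0],
    [0,0,0],
    [0,0,0],
    [0,0,0],
    [0,0,0],
    [0,0,0],
    [0,0,0],
    [0,0,0],
    [0,0,0],
    [0,0,0]
  ],
  "squeeze": 50
}}

```text
clock: 28.62
position: [0.5006, 0.1846, 0.0238]
tool_rot: [3.141, 0.0, 1.568]
force: [-3.7, -1.9, 13.7]
grip_width: 0.0537
```

Request:
{"fn": "move_arm", "kwargs": {
  "jaw": [255,255,255,255,255,255,255,255,255,255],
  "dp": [
    [0,0,0],
    [0,0,0],
    [0,0,0],
    [0,0,-0.0125],
    [0,0,-0.025],
    [0,0,-0.03],
    [0,0,-0.03],
    [0,0,-0.03],
    [0,0,-0.025],
    [0,0,-0.0125]
  ],
  "rotation": [
    [0,0,0],
    [0,0,0],
    [0,0,0],
    [0,0,0],
    [0,0,0],
    [0,0,0],
    [0,0,0],
    [0,0,0],
    [0,0,0],
    [0,0,0]
  ]
}}

```text
clock: 29.88
position: [0.5005, 0.1846, 0.1561]
tool_rot: [3.141, -0.0, 1.567]
force: [-0.2, -0.3, -4.7]
grip_width: 0.0535
```

Request:
{"fn": "move_arm", "kwargs": {
  "jaw": [255,255,255,255],
  "dp": [
    [0,0,0],
    [0,0,0],
    [0,0,0],
    [0,0,0]
  ],
  "rotation": [
    [0,0,0],
    [0,0,0],
    [0,0,0],
    [0,0,0]
  ]
}}

```text
clock: 30.38
position: [0.5002, 0.1846, 0.1544]
tool_rot: [-3.141, 0.0, 1.568]
force: [0.6, 0.4, -4.9]
grip_width: 0.0532
```

Request:
{"fn": "move_arm", "kwargs": {
  "jaw": [255,255,255,255,255,255,255,255,255,255],
  "dp": [
    [-0.02,0.0046,0],
    [-0.0325,0.0076,0],
    [-0.0325,0.0076,0],
    [-0.0325,0.0076,0],
    [-0.0325,0.0076,0],
    [-0.0325,0.0076,0],
    [-0.0325,0.0076,0],
    [-0.0325,0.0076,0],
    [-0.0325,0.0076,0],
    [-0.0325,0.0076,0]
  ],
  "rotation": [
    [0,0,0],
    [0,0,0],
    [0,0,0],
    [0,0,0],
    [0,0,0],
    [0,0,0],
    [0,0,0],
    [0,0,0],
    [0,0,0],
    [0,0,0]
  ]
}}

```text
clock: 31.62
position: [0.5579, -0.0675, 0.1547]
tool_rot: [-3.141, 0.0, 1.567]
force: [0.3, -0.2, -4.2]
grip_width: 0.0533
```

Request:
{"fn": "move_arm", "kwargs": {
  "jaw": [255,255,255,255,255,255,255,255,255,255],
  "dp": [
    [-0.0325,0.0076,0],
    [-0.0325,0.0076,0],
    [-0.0325,0.0076,0],
    [-0.0325,0.0076,0],
    [-0.0325,0.0076,0],
    [-0.0325,0.0076,0],
    [-0.0325,0.0076,0],
    [-0.0325,0.0076,0],
    [-0.03,0.007,0],
    [-0.02,0.005,0]
  ],
  "rotation": [
    [0,0,0],
    [0,0,0],
    [0,0,0],
    [0,0,0],
    [0,0,0],
    [0,0,0],
    [0,0,0],
    [0,0,0],
    [0,0,0],
    [0,0,0]
  ]
}}

```text
clock: 32.88
position: [0.6147, -0.3158, 0.1543]
tool_rot: [-3.141, 0.0, 1.566]
force: [-0.3, 1.1, -4.9]
grip_width: 0.0537
```

Request:
{"fn": "move_arm", "kwargs": {
  "jaw": [255,255,255,255,255,255,255,255],
  "dp": [
    [0,0,0],
    [0,0,0],
    [0,0,0],
    [0,0,0],
    [0,0,0],
    [0,0,0],
    [0,0,0],
    [0,0,0]
  ],
  "rotation": [
    [0,0,0],
    [0,0,0],
    [0,0,0],
    [0,0,0],
    [0,0,0],
    [0,0,0],
    [0,0,0],
    [0,0,0]
  ]
}}

```text
clock: 33.88
position: [0.6154, -0.3137, 0.1548]
tool_rot: [-3.142, -0.0, 1.568]
force: [-0.2, 0.5, -4.9]
grip_width: 0.0536
```

```bash
python3 f.py; python3 - <<'E'
from h import *
o=bot.observe();print(o["tool_rot"],np.abs(o["qd"]).max())
cv2.imwrite("pics/side9.png",grab_frame("side"))
E
```

```text
[[  -4.18 -112.08  -36.26]
 [  -4.28 -112.07  -36.26]
 [  -4.76 -112.07  -36.26]
 [  -5.34 -112.07  -36.26]
 [  -4.65 -112.07  -36.26]
 [  -5.12 -112.06  -36.26]] [  -4.723 -112.069  -36.256] [ 0.61542011 -0.31376679  0.15483556] [ 0.68   0.746 -0.492  1.456  0.382  1.035  0.099] 0.05337615699476677
[-3.14156696e+00  2.42652271e-05  1.56756625e+00] 0.0013716640700172898
```

View pics/side9.png

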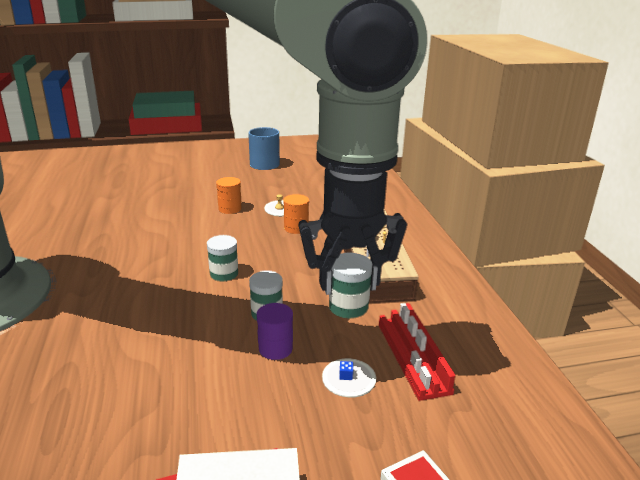

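The side view shows the tin upright in the jaws at about (350,285), over the coaster. The die at (346,370) and the pawn are untouched, and t2 and t3 are standing at (222,258) and (266,292). Handing in.

```bash
python3 -c "
from workcell import workorder; print(workorder.job_done())"
```

```text
the job is handed in; nothing more can be done
None
```

I lifted the three tins from left to right and set each one back upright where it stood. The left tin is the heaviest. I handed the job in with it held over the die's coaster; the hand-in gives no verdict.

- **Weights:** the left tin pulled about 4.8 N (0.49 kg), the middle one 3.0 N (0.30 kg) and the right one 1.8 N (0.18 kg).
- **Final hold:** the TCP is at (0.615, -0.314), with the die measured at about (0.617, -0.315). I work out the tin's bottom to be about 0.13 m above the shelf. The arm was still, with joint speeds below 0.0014 rad/s, and the load read 4.7 N.
- **Last picture (side view):** the held tin is upright, and the other two stand in place. The die and pawn show no movement, and no contact with the bell, cribbage box or tile rack was seen.

**Checks that disagreed:**
- **Tin positions:** the side and scene cameras differed by about 5 mm in y. The wrist camera settled it before each grasp.
- **Die position:** one wrist-camera reading, with the die close to the gripper in the picture, put it about 14 mm off in y from the other views. I did not use it.

One move call was refused because my jaw list was one entry too long. I resent it and nothing was affected. The clock read about 34 s at the end, out of the 72 s allowed.

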